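Feel three hinges for play and tag the worn one

ROBOT

A 6-joint arm with a two-finger parallel gripper is mounted at the origin on a cart in front of the work surface, level with it; the furniture and walls round the work are solid. World frame = base frame: x ahead of the robot, y to its left, z up, the work surface at z = 0. Lengths are in m, angles in rad, forces in N, time in s.
With the tool pointing down it reaches from about 0.25 to 0.725 m from the base axis. Payload 4 kg.
Tool frame: the origin (TCP) lies at the very end of the fingers, on their centre line; the grasp point (between the pads) lies 19 mm behind it; z points along the fingers, y is the direction in which the jaws open and shut (so a half turn about z gives the same grasp; the last joint's range is limited). The gripper opens to 85 mm and grips with 20 to 120 N. Pads are 22 mm wide; open, the fingers measure 114 mm over their backs; the gripper's body (76 mm by 85 mm) begins 54 mm behind the grasp point. The pads swing forward as they close: fully open they stand 13 mm farther back than shut.
Start: joints at [-1.29, 0.241, 0.005, 1.335, 0, 1.571], TCP at [0.139, -0.48, 0.231] pointing down, gripper open.
Joint ranges: [-2.72, 2.72], [-1.05, 1.87], [-1.09, 1.28], [-1.99, 2.15], [-1.42, 1.44], [-3.14, 3.14]. Speed limits (rad/s): [2.79, 2.79, 3.14, 3.14, 3.14, 3.14].

INTERFACE

Orientations are given as a 3x3 rotation matrix whose columns are the frame's x, y, z axes.
In Python, from bench import env gives the robot as it stands. Calls block until the motion is done:
- env.move_to(position, orientation): joint-space move of the TCP to a pose.
- env.move_l(position, rotation=None, velocity=0.15, force_limit=None): straight line of the TCP; rotation=None keeps the orientation; velocity is the mean speed in m/s. With force_limit (N) it stops when the force on the tool has changed by that much, and returns True; else False.
- env.move_j(angles): joint-space move.
- env.set_gripper(opening, strength=None): finger opening in m; strength is the grip in N (None keeps the last); returns when the fingers have stopped.
- env.sleep(seconds).
- env.inverse_kinematics(position, orientation): joint angles nearest the present ones, or None.
- env.capture(name): name is "scene" or "top"; returns (picture, depth): 384x512x3 uint8, blue, green, red; 384x512 float32, m along the optical axis (not along the pixel's ray), 0 where there is no reading.
- env.get_calibration(name): a dict with "K" (3x3 intrinsics, pixels), "xyz" and "attitude" of the camera in the world. Camera axes: x right, y down, z forward; pixel columns grow to the right and rows downward; lengths in m; the calibration is good to about 2 mm. A picture is of the moment at which its call begins. get_calibration takes no time and is no camera call.
A pose or a line that the arm cannot do raises env.MotionError and nothing moves.
- env.job_done(): hands the job in, once; it reports no verdict.
Readings, each from a call of its own:
- env.current_t(): time.
- env.current_q(): joint angles.
- env.current_joint_vel(): joint speeds.
- env.current_effort(): joint torques, N m.
- env.current_tool_pos(): TCP position.
- env.current_tool_rot(): TCP orientation.
- env.current_force(): force on the tool from outside, world axes, zero at the start.
- env.current_wrist_torque(): the same for the moment, N m.
- env.current_width(): finger opening in m.
Only numpy, scipy, OpenCV 4.12 (cv2) and the standard library are available. Lean on these libraries where they do the work, as an engineer would, in place of code of your own. Each camera call takes 0.05 s, during which the arm holds its last target. There are 200 camera calls.

TASK

Check the three hinge stands for wear: feel the play of each upright lever by rocking it gently, pushing it with only a few newtons and never pinching it, and leave every lever leaning against its stop on the side away from you. Then put the grey reject collar over the lever of the one stand whose hinge has clearly more play than the others, down flat on its seat. All three levers must stay leaning that way, and do not disturb the bottles and the dish.

Things in the scene. Friction and masses are not known exactly. Their poses are not given: they have to be found in the camera images.
- stand_a_seat (a point): One of three look-alike fixed hinge stands: dark round foot (68 mm across, 8 mm high), two cheeks, on them a round seat 40 mm across. Point: centre of the seat's top, 46 mm above the worktop. z up; x is the rocking direction, pointing away from the robot (within 0.45 rad of world x); y along the hinge pin, 12 mm below. Exactly one of the stands is worn; which place it has varies.
- lever_a_tip (a point): Top centre of stand a's upright round steel lever, 14 mm across, 100 mm above the worktop when upright, 66 mm above the hinge pin; z along the lever. It rocks in the seat's x-z plane, stays where left (0.6 N moves it) and starts within 0.02 rad of upright. A sound hinge stops at about 0.06 rad each way (4 mm at the tip), the worn one at about 0.2 rad.
- lever_a: The lever of stand a; origin on its hinge pin, z along it. Held at a stop it flexes like a stiff spring (about 3 N per mm pushed, 40 mm above the pin) and springs straight again; 3 to 5 N makes sure of the stop. More than 9 N from the robot damages it: push with a finger's side or between well-opened fingers, do not pinch.
- stand_b_seat (a point): One of three look-alike fixed hinge stands: dark round foot (68 mm across, 8 mm high), two cheeks, on them a round seat 40 mm across. Point: centre of the seat's top, 46 mm above the worktop. z up; x is the rocking direction, pointing away from the robot (within 0.45 rad of world x); y along the hinge pin, 12 mm below. Exactly one of the stands is worn; which place it has varies.
- lever_b_tip (a point): Top centre of stand b's upright round steel lever, 14 mm across, 100 mm above the worktop when upright, 66 mm above the hinge pin; z along the lever. It rocks in the seat's x-z plane, stays where left (0.6 N moves it) and starts within 0.02 rad of upright. A sound hinge stops at about 0.06 rad each way (4 mm at the tip), the worn one at about 0.2 rad.
- lever_b: The lever of stand b; origin on its hinge pin, z along it. Held at a stop it flexes like a stiff spring (about 3 N per mm pushed, 40 mm above the pin) and springs straight again; 3 to 5 N makes sure of the stop. More than 9 N from the robot damages it: push with a finger's side or between well-opened fingers, do not pinch.
- stand_c_seat (a point): One of three look-alike fixed hinge stands: dark round foot (68 mm across, 8 mm high), two cheeks, on them a round seat 40 mm across. Point: centre of the seat's top, 46 mm above the worktop. z up; x is the rocking direction, pointing away from the robot (within 0.45 rad of world x); y along the hinge pin, 12 mm below. Exactly one of the stands is worn; which place it has varies.
- lever_c_tip (a point): Top centre of stand c's upright round steel lever, 14 mm across, 100 mm above the worktop when upright, 66 mm above the hinge pin; z along the lever. It rocks in the seat's x-z plane, stays where left (0.6 N moves it) and starts within 0.02 rad of upright. A sound hinge stops at about 0.06 rad each way (4 mm at the tip), the worn one at about 0.2 rad.
- lever_c: The lever of stand c; origin on its hinge pin, z along it. Held at a stop it flexes like a stiff spring (about 3 N per mm pushed, 40 mm above the pin) and springs straight again; 3 to 5 N makes sure of the stop. More than 9 N from the robot damages it: push with a finger's side or between well-opened fingers, do not pinch.
- collar_center (a point): Centre of the loose grey reject collar, a plain ring lying flat on the worktop: outside diameter 50 mm, hole 28 mm, height 14 mm (this point is 7 mm above its underside), about 40 g. Round a lever it rests flat on the seat; bring it down along the leaning lever.
- oil_center (a point): Bystander: small amber dropper bottle, 25 mm across, 78 mm high, standing behind the stands; point half-way up.
- bottle_center (a point): Bystander: brown bottle with black cap, 39 mm across, 77 mm high, standing behind the stands; point half-way up.
- dish_center (a point): Bystander: closed round culture dish, 92 mm across, 16 mm high, lying flat; point half-way up.
There are look-alikes about, which are no part of the job. What is shaped like the part that bears stand_b_seat but blue or green is not meant.

How it is judged:
By the outcome, as a careful person would: the job done as asked, in the order asked, and still so for the second after the job is handed in, with the robot touching nothing.
It also fails if it takes over 69 s, if anything falls off the work surface, if the arm or the gripper's body presses on something with over 40 N, if the wrist force passes 120 N, or if a joint passes its speed limit or range.

## Working session

There is one attempt and no reset: what is moved stays moved. The work goes in short steps, each a Python script; the robot and the scene stay as the last script left them, time stands still between calls to the robot, and variables do not carry over. Pictures are saved under pics/ and viewed, about 8 in all and at most 12, crops included, and the job is handed in when it is done.

```bash
mkdir -p pics; ls; python3 - <<'E'
from bench import env
import cv2,numpy as np
for n in("scene","top"):
    p,d=env.capture(n); cv2.imwrite(f"pics/{n}0.png",p); np.save(f"{n}0.npy",d)
    c=env.get_calibration(n); print(n,c)
print(env.current_t(),env.current_force())
a=cv2.imread("pics/scene0.png");b=cv2.imread("pics/top0.png")
E
```

```text
pics
scene {'K': array([[498.71817536,   0.        , 268.99599659],
       [  0.        , 498.71817536, 190.77116524],
       [  0.        ,   0.        ,   1.        ]]), 'xyz': array([0.09260355, 0.3547677 , 0.83351173]), 'attitude': array([[-0.77452137, -0.42431413,  0.46912063],
       [-0.63247217,  0.508024  , -0.5847141 ],
       [ 0.00977792, -0.74957931, -0.66184232]])}
top {'K': array([[477.66084712,   0.        , 248.58235153],
       [  0.        , 477.66084712, 192.06321715],
       [  0.        ,   0.        ,   1.        ]]), 'xyz': array([ 0.53019205, -0.29168596,  1.47573447]), 'attitude': array([[ 0.0182001 , -0.9975652 ,  0.06732335],
       [-0.99979797, -0.01873264, -0.00728732],
       [ 0.00853072, -0.06717712, -0.9977046 ]])}
0.1 [0.49659916 0.73659653 0.06777132]
```

View pics/scene0.png

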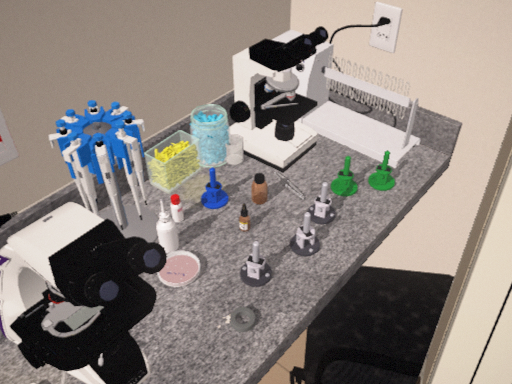

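View pics/top0.png

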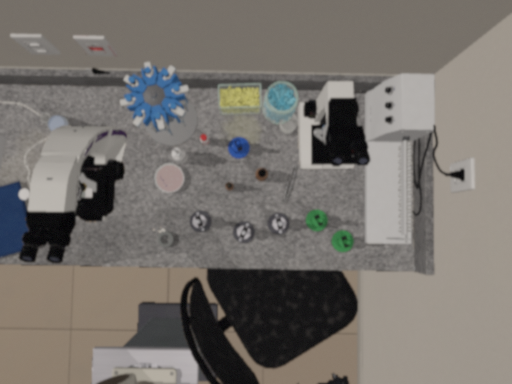

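Three grey stands: scene (256,265), (306,235), (322,205); top (200,221), (244,232), (279,224). The collar is at scene (242,319), top (167,240). I'll zoom in.

```bash
python3 - <<'E'
import cv2,numpy as np
a=cv2.imread("pics/scene0.png")[170:340,210:350];b=cv2.imread("pics/top0.png")[195:260,150:300]
a=cv2.resize(a,None,fx=3.4,fy=3.4,interpolation=2);a=a[:, :]
b=cv2.resize(b,(750,325),interpolation=2)
cv2.imwrite("pics/s1.png",a);cv2.imwrite("pics/t1.png",b)
print(a.shape)
ds=np.load("scene0.npy");dt=np.load("top0.npy");print((ds>0).mean(),(dt>0).mean())
E
```

```text
(578, 476, 3)
0.9958699544270834 0.9957733154296875
```

View pics/s1.png

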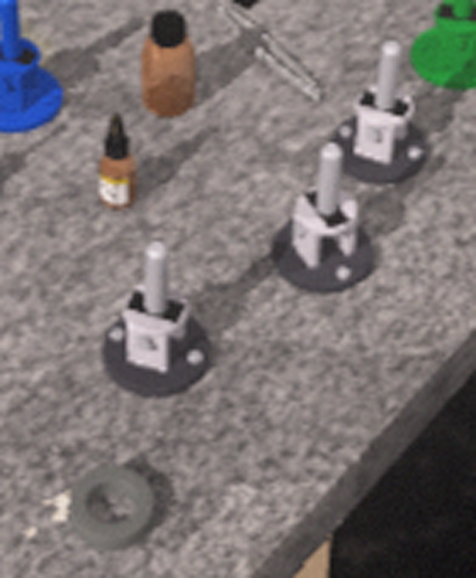

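View pics/t1.png

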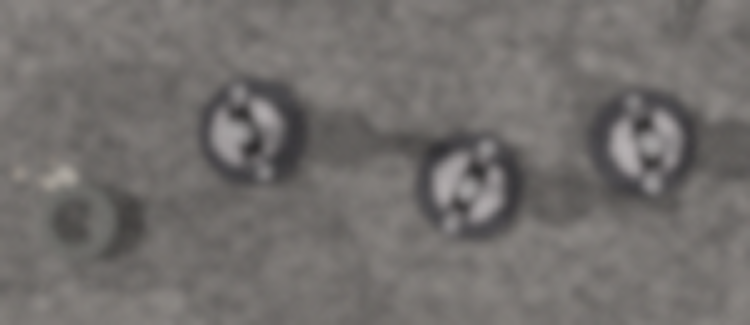

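Clear view: the foot screws and seat slot give each stand's rocking yaw. Top view positions (5x crop): screw pairs (238,93)/(265,172), (487,148)/(452,225), (635,102)/(653,183); collar about (84,220). Now the numbers.

```bash
cat > h.py <<'E'
from bench import env
import cv2,numpy as np
def ray(n,uv,z):
    c=env.get_calibration(n);uv=np.atleast_2d(uv).astype(float)
    d=np.c_[uv,np.ones(len(uv))]@np.linalg.inv(c["K"]).T@c["attitude"].T
    return c["xyz"]+d*((z-c["xyz"][2])/d[:,2])[:,None]
def cloud(n,d):
    c=env.get_calibration(n);v,u=np.indices(d.shape)
    p=np.stack([u*d,v*d,d],-1)@np.linalg.inv(c["K"]).T@c["attitude"].T+c["xyz"]
    return p
E
cat > m.py <<'E'
from h import *
feet={"scene":[(256,268),(306,240),(322,210)],"top":[(200,221),(244,232),(279,224)]}
scr=[[(238,93),(265,172)],[(487,148),(452,225)],[(635,102),(653,183)]]
for n in feet:
    im=cv2.imread(f"pics/{n}0.png");P=cloud(n,np.load(f"{n}0.npy"))
    hsv=cv2.cvtColor(im,cv2.COLOR_BGR2HSV)
    print(n,"table z",np.median(P[230:260,210:235,2] if n=="top" else P[290:310,190:215,2]))
    m=((hsv[...,2]<88)).astype(np.uint8)
    for i,(u,v) in enumerate(feet[n]):
        r=24 if n=="scene" else 14
        w=P[v-40:v+r,u-r:u+r].reshape(-1,3)
        g0=ray(n,(u,v),.02)[0]
        w=w[np.linalg.norm(w[:,:2]-g0[:2],axis=1)<.045]
        L=w[w[:,2]>.06];T=w[w[:,2]>.085];S=w[(w[:,2]>.038)&(w[:,2]<.054)]
        mm=np.zeros_like(m);cv2.circle(mm,(u,v),r+2,1,-1);mm&=m
        k,l,s,_=cv2.connectedComponentsWithStats(mm);j=1+np.argmax(s[1:,4])
        h=cv2.convexHull(np.argwhere(l==j)[:,::-1].astype(np.float32))
        h3=ray(n,h[:,0],.004).astype(np.float32)
        c,rad=cv2.minEnclosingCircle(h3[:,:2])
        print(i,"foot",np.round(c,4),round(rad,4),"lev",len(L),L.mean(0).round(4),"tip",len(T),T.mean(0).round(4),"max",w[:,2].max().round(4),"seat",len(S),S.mean(0).round(4), "seat z med",np.median(S[:,2]).round(4))
    u,v=(242,319) if n=="scene" else (167,240)
    w=P[v-22:v+22,u-25:u+25].reshape(-1,3);g=ray(n,(u,v),.01)[0];w=w[np.linalg.norm(w[:,:2]-g[:2],axis=1)<.045];K=w[(w[:,2]>.008)]
    print("collar px",g.round(4),"depth",len(K),K.mean(0).round(4),np.median(K[:,2]),cv2.minEnclosingCircle(K[:,:2].astype(np.float32)))
for s in scr:
    p=ray("top",np.array(s)/5+[149.6,194.6],.009);d=p[0]-p[1];print("screws mid",p.mean(0).round(4),np.linalg.norm(d).round(4),"yaw",np.arctan2(d[1],d[0]).round(3))
f=[env.current_force() for _ in range(20)];print(np.std(f,0))
E
python3 m.py
```

```text
scene table z -0.001061440864458918Traceback (most recent call last):
  File "m.py", line 19, in <module>
    c,rad=cv2.minEnclosingCircle(h3[:,:2])
          ~~~~~~~~~~~~~~~~~~~~~~^^^^^^^^^^
cv2.error: OpenCV(4.12.0) /io/opencv/modules/imgproc/src/shapedescr.cpp:201: error: (-215:Assertion failed) count >= 0 && (depth == CV_32F || depth == CV_32S) in function 'minEnclosingCircle'
```

```bash
sed -i 's/minEnclosingCircle(h3\[:,:2\])/minEnclosingCircle(np.ascontiguousarray(h3[:,:2]))/; s/K\[:,:2\].astype(np.float32)/np.ascontiguousarray(K[:,:2],dtype=np.float32)/' m.py; python3 m.py
```

```text
scene table z -0.001061440864458918
0 foot [ 0.5345 -0.1568] 0.0348 lev 109 [ 0.535  -0.154   0.0833] tip 55 [ 0.5354 -0.1547  0.0938] max 0.1005 seat 207 [ 0.5347 -0.1525  0.045 ] seat z med 0.045
1 foot [ 0.5084 -0.2893] 0.0379 lev 99 [ 0.505  -0.287   0.0831] tip 46 [ 0.5053 -0.2876  0.0941] max 0.1021 seat 180 [ 0.5048 -0.2856  0.045 ] seat z med 0.0448
2 foot [ 0.533 -0.396] 0.0357 lev 86 [ 0.5328 -0.393   0.0827] tip 41 [ 0.533  -0.3939  0.0932] max 0.0996 seat 157 [ 0.5327 -0.3914  0.045 ] seat z med 0.045
collar px [ 0.4797 -0.0496  0.01  ] depth 352 [ 0.4803 -0.0501  0.0125] 0.012629478534238348 ((0.48086774349212646, -0.051538705825805664), 0.026195025071501732)
top table z -0.0006904493989376981
0 foot [ 0.5378 -0.1624] 0.0327 lev 21 [ 0.5358 -0.1564  0.0947] tip 18 [ 0.5355 -0.1556  0.0978] max 0.1024 seat 115 [ 0.537  -0.1563  0.0455] seat z med 0.0452
1 foot [ 0.5035 -0.2999] 0.0291 lev 25 [ 0.5115 -0.2896  0.428 ] tip 24 [ 0.5115 -0.2894  0.4429] max 1.4757 seat 119 [ 0.5061 -0.2886  0.0449] seat z med 0.0447
2 foot [ 0.5311 -0.387 ] 0.0311 lev 23 [ 0.5329 -0.3936  0.0933] tip 19 [ 0.5332 -0.3944  0.0974] max 0.1028 seat 110 [ 0.5338 -0.3939  0.0451] seat z med 0.0448
collar px [ 0.4779 -0.0562  0.01  ] depth 146 [ 0.4791 -0.0513  0.0134] 0.012992045313300449 ((0.4715067744255066, -0.056504372507333755), 0.03533299267292023)
screws mid [ 0.5373 -0.1549  0.009 ] 0.0512 yaw 0.354
screws mid [ 0.5067 -0.2891  0.009 ] 0.0516 yaw -0.409
screws mid [ 0.5356 -0.3955  0.009 ] 0.0507 yaw 0.233
[5.55111512e-17 2.22044605e-16 2.77555756e-17]
```

Both views agree to about 2 mm, and heights match the text (seat 45 mm, tip about 100 mm). I'll rock the levers between open fingers, starting with stand C, which is nearest the start pose.

```bash
cat >> h.py <<'E'
S={"A":(.537,-.156,.354),"B":(.507,-.289,-.409),"C":(.5345,-.395,.233)}
def R(yaw):
    y=np.array([np.cos(yaw),np.sin(yaw),0]);z=np.array([0,0,-1.]);return np.c_[np.cross(y,z),y,z]
def rock(k,z=.064,F=4,v=.015):
    x0,y0,yaw=S[k];u=np.array([np.cos(yaw),np.sin(yaw),0]);c=np.array([x0,y0,z])
    # half turn free: take the one with the smaller joint motion
    q0=env.current_q();b=[]
    for r in (R(yaw),R(yaw+np.pi)):
        q=env.inverse_kinematics(c+[0,0,.07],r)
        if q is not None:b.append((np.abs(np.array(q)-q0).max(),r))
    r=min(b,key=lambda t:t[0])[1]
    env.move_to(c+[0,0,.07],r)
    if env.move_l(c,velocity=.1,force_limit=6): print("hit on descent",env.current_tool_pos(),env.current_force());return
    out=[]
    s0=0
    for s in (-1,1):
        h=env.move_l(c+u*s*.042,velocity=v,force_limit=F)
        p=env.current_tool_pos();f=env.current_force();out.append((p-c)@u)
        print(k,s,h,"along",round(out[-1]*1e3,2),"f",f.round(2),"t",round(env.current_t(),2))
        if s<0: env.move_l(c,velocity=.06)
    print(k,"span mm",round((out[1]-out[0])*1e3,2),"width",env.current_width())
    back=c+u*(out[1]-.013) 
    env.move_l(back,velocity=.05); print("clear f",env.current_force().round(2))
    env.move_l(back+[0,0,.07],velocity=.15)
E
python3 - <<'E'
from h import *
env.set_gripper(.044); print(env.current_t(),env.current_width())
rock("C")
print(env.current_t(),env.current_tool_pos())
E
```

```text
0.5833 0.04402538423666631
C -1 True along -21.65 f [1.51 0.36 2.04] t 4.56
C 1 True along 23.3 f [-1.37 -0.84  2.3 ] t 6.72
C span mm 44.94 width 0.044086614959902196
clear f [0.39 0.09 0.03]
7.7417 [ 0.54439019 -0.39236093  0.1334142 ]
```

C travelled about 15 mm, which looks worn, but the forces after stopping look low. I'll rock B with settled force readings.

```bash
sed -i 's/p=env.current_tool_pos();f=env.current_force();/f0=env.current_force();env.sleep(.15);p=env.current_tool_pos();f=env.current_force();print("f at stop",f0.round(2));/' h.py
python3 - <<'E'
from h import *
rock("B")
print(env.current_t(),env.current_tool_pos())
E
```

```text
f at stop [ 2.97 -1.15 -1.03]
B -1 True along -16.38 f [ 2.55 -0.88  0.87] t 10.9
f at stop [-0.88  1.23  1.17]
B 1 True along 18.83 f [-1.24  0.07  1.07] t 12.98
B span mm 35.21 width 0.04423187296034453
clear f [1.15 0.02 1.05]
14.0167 [ 0.51216001 -0.29118649  0.13356534]
```

B travelled about 5 mm, so it is sound. The force readings carry about 1 N of noise, so single readings don't prove the stop was reached. I'll add a baseline and a stepwise press to an averaged 4 N, then do A and repeat B and C.

```bash
python3 - <<'E'
s=open("h.py").read()
a=s.index("    out=[]");b=s.index("    print(k,\"span")
s=s[:a]+'''    out=[]
    for s in (-1,1):
        base=favg()
        h=env.move_l(c+u*s*.042,velocity=v,force_limit=F)
        fs=[]
        for i in range(9):
            f=-s*((favg()-base)@u); fs.append(round(f,2))
            if f>3.3: break
            env.move_l(env.current_tool_pos()*[1,1,0]+[0,0,z]+u*s*min(.0005,(4-f)/5e3),velocity=.01)
        p=env.current_tool_pos();out.append((p-c)@u)
        print(k,s,h,"along",round(out[-1]*1e3,2),"press",fs,"t",round(env.current_t(),2))
        if s<0: env.move_l(c,velocity=.06)
'''+s[b:]
s=s.replace("def rock",'''def favg(n=5):
    f=[]
    for _ in range(n): env.sleep(.02);f.append(env.current_force())
    return np.mean(f,0)
def rock''')
open("h.py","w").write(s)
E
python3 - <<'E'
from h import *
rock("A"); print(env.current_t())
E
```

```text
A -1 True along -17.1 press [np.float64(2.22), np.float64(2.48), np.float64(2.8), np.float64(3.02), np.float64(2.71), np.float64(3.35)] t 18.73
A 1 True along 19.29 press [np.float64(1.27), np.float64(1.44), np.float64(1.93), np.float64(2.33), np.float64(2.94), np.float64(3.42)] t 22.48
A span mm 36.39 width 0.04399453425487459
clear f [ 0.42 -0.15  0.48]
23.5167
```

```bash
sed -i 's/def rock(k,z=.064,F=4,v=.015):/def rock(k,z=.064,F=4,v=.015,dirs=(-1,1),off=0.):/; s/for s in (-1,1):/for s in dirs:/; s/;c=np.array(\[x0,y0,z\])/;c=np.array([x0,y0,z])+u*off/; s/out\[1\]-out\[0\]/out[-1]-out[0]/; s/out\[1\]-.013/out[-1]-.013/' h.py
python3 - <<'E'
from h import *
rock("B",dirs=(1,),off=.004); print(env.current_t())
rock("C",off=.008); print(env.current_t())
E
```

```text
B 1 True along 15.81 press [np.float64(0.97), np.float64(1.02), np.float64(1.69), np.float64(1.95), np.float64(2.95), np.float64(2.81), np.float64(3.07), np.float64(3.34)] t 28.86
B span mm 0.0 width 0.04381561493821464
clear f [ 0.23  0.18 -0.98]
29.8917
C -1 True along -29.81 press [np.float64(2.57), np.float64(2.54), np.float64(2.68), np.float64(3.27), np.float64(3.71)] t 34.87
C 1 True along 15.87 press [np.float64(1.38), np.float64(1.96), np.float64(2.21), np.float64(1.81), np.float64(3.12), np.float64(3.5)] t 38.73
C span mm 45.68 width 0.0442757118784829
clear f [ 0.05 -0.42 -0.56]
39.75
```

C clearly has the most play: 15.7 mm against 6.4 mm (A) and about 6 mm (B), flex included. All three levers were pressed to the far stop at about 3.4 N. Next I'll grasp the collar with the jaws along C's rocking direction.

```bash
python3 - <<'E'
from h import *
yaw=.233;r0=env.current_tool_rot();r=R(yaw) if r0[0,1]>0 else R(yaw+np.pi)
g=np.array([.480,-.0505,.002])
env.move_to(g+[0,0,.1],r)
env.set_gripper(.062)
print("hit",env.move_l(g,velocity=.08,force_limit=6),env.current_tool_pos().round(4),env.current_force().round(2))
env.set_gripper(.04,25);print("w",env.current_width(),env.current_tool_pos().round(4),env.current_force().round(2))
env.move_l(g+[0,0,.16],velocity=.2);print("w",env.current_width(),env.current_t())
p,d=env.capture("scene");cv2.imwrite("pics/g.png",p);np.save("g.npy",d)
# both: collar held (left) and stands, for the leans
c=np.vstack([cv2.resize(p[120:300,200:360],(480,540),interpolation=2)])
cv2.imwrite("pics/g1.png",c)
E
```

```text
hit False [ 0.4806 -0.0506  0.0025] [ 0.09 -0.51 -0.64]
w 0.04810084139228817 [ 0.4806 -0.0505  0.0028] [-0.12 -0.1   5.86]
w 0.0477336955478748 44.0
```

View pics/g1.png

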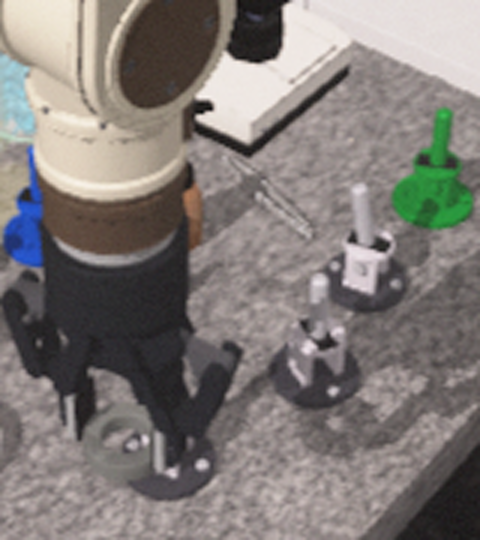

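The collar is held and looks level, at crop (130,443) between the fingers. C, at crop (365,230), leans visibly. I'll measure the collar's offset in the grip before going on.

```bash
python3 - <<'E'
from h import *
im=cv2.imread("pics/g.png");P=cloud("scene",np.load("g.npy"))
p=env.current_tool_pos();r=env.current_tool_rot();print(p.round(4),r.round(3).tolist())
h=cv2.cvtColor(im,cv2.COLOR_BGR2HSV)
# collar crop pixels
u0,v0=200+130/3,120+443/3
print(im[int(v0)+9,int(u0)-2],h[int(v0)+9,int(u0)-2])
m=np.zeros(im.shape[:2],bool);m[int(v0)-18:int(v0)+20,int(u0)-22:int(u0)+22]=1
Q=(P-p)@r
s=m&(np.abs(Q[...,2])<.03)&(np.hypot(Q[...,0],Q[...,1])<.045)&(im.max(2)>70)&(im.max(2)<150)
q=Q[s];print(len(q),np.percentile(q,[1,5,50,95,99],axis=0).round(4))
t=q[(q[:,2]<np.percentile(q[:,2],60))]
A=np.c_[t[:,:2],np.ones(len(t))];co=np.linalg.lstsq(A,t[:,2],rcond=None)[0];print("plane",co.round(4))
ctr=lambda a:cv2.minEnclosingCircle(np.ascontiguousarray(a[:,:2],dtype=np.float32));print(ctr(q),ctr(t))
vis=cv2.resize(np.hstack([im[int(v0)-30:int(v0)+30,int(u0)-30:int(u0)+30],np.where(s[...,None],im,0)[int(v0)-30:int(v0)+30,int(u0)-30:int(u0)+30]]),(800,400),interpolation=2);cv2.imwrite("pics/g2.png",vis)
E
```

```text
[ 0.4788 -0.0504  0.1605] [[-0.231, 0.973, -0.003], [0.973, 0.231, 0.0], [0.001, -0.003, -1.0]]
[113 117 122] [ 13  19 122]
482 [[-0.0235 -0.0312 -0.0281]
 [-0.0189 -0.0264 -0.0203]
 [ 0.0092  0.0022 -0.0097]
 [ 0.022   0.0224  0.0004]
 [ 0.0234  0.0308  0.0028]]
plane [-0.0464  0.0269 -0.0121]
((0.006940134800970554, -0.0007900577038526535), 0.03564184159040451) ((0.007186174392700195, -0.0010417494922876358), 0.03538420796394348)
```

View pics/g2.png

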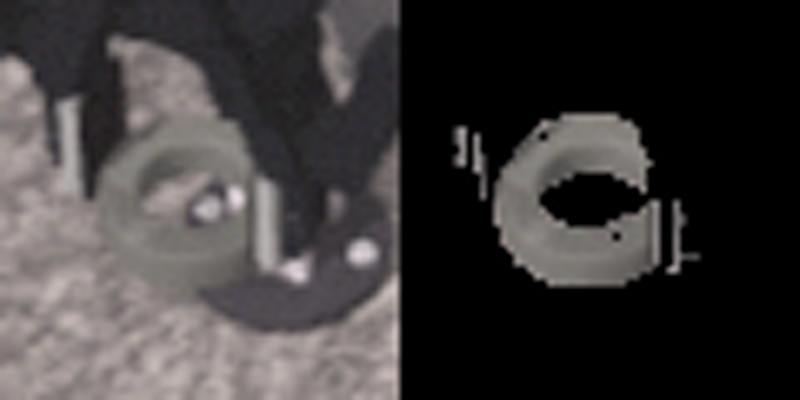

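The collar is centred in the grip within about 1 mm, with its top about 12 mm behind the TCP as expected. Now I'll lower it along C's lean.

```bash
python3 - <<'E'
from h import *
yaw=.233;u=np.array([np.cos(yaw),np.sin(yaw),0]);r=R(yaw)
c=np.array([.5355,-.3948,0])
pose=lambda zb:c+u*(zb+.007-.034)*.2+[0,0,zb+.0026]
env.move_to(pose(.15),r)
env.move_l(pose(.112),velocity=.12)
p,d=env.capture("scene");cv2.imwrite("pics/h.png",p)
print(env.current_t(),env.current_force().round(2),(env.current_tool_pos()-pose(.112)).round(4))
cv2.imwrite("pics/h1.png",cv2.resize(p[120:240,260:400],(700,600),interpolation=2))
E
```

```text
45.8833 [ 0.33 -0.03  0.31] [0.0008 0.0005 0.0011]
```

View pics/h1.png

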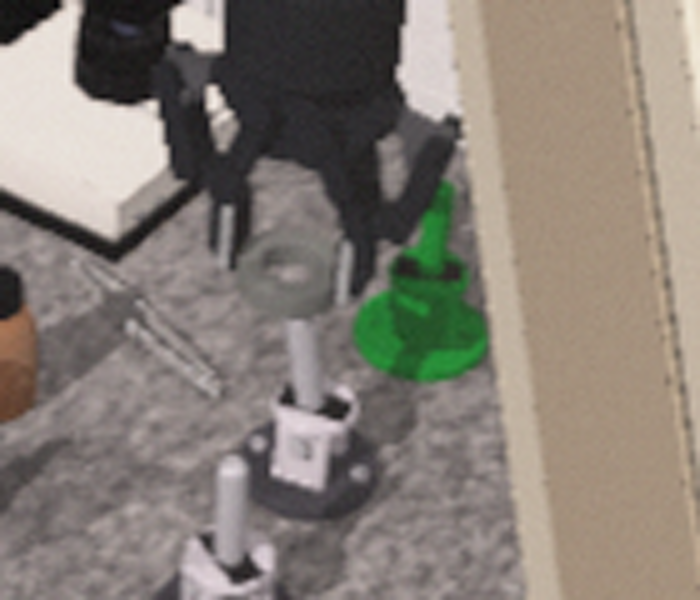

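The picture shows the lever (crop about (305,350)) leaning up to the left, with the ring at (288,272) on its extended axis. Next I'll lower it.

```bash
python3 - <<'E'
from h import *
yaw=.233;u=np.array([np.cos(yaw),np.sin(yaw),0])
c=np.array([.5355,-.3948,0])
pose=lambda zb:c+u*(zb+.007-.034)*.2+[0,0,zb+.0026]
b=favg()
h=env.move_l(pose(.052),velocity=.04,force_limit=4);print(h,env.current_tool_pos().round(4),(favg()-b).round(2))
if not h:
    h=env.move_l(pose(.0435),velocity=.012,force_limit=4);print("seat",h,env.current_tool_pos().round(4),(favg()-b).round(2))
print(env.current_t())
p,d=env.capture("scene");cv2.imwrite("pics/k.png",p);cv2.imwrite("pics/k1.png",cv2.resize(p[140:240,260:380],(720,600),interpolation=2))
E
```

```text
False [ 0.5406 -0.3937  0.0549] [ 0.08 -0.04  0.09]
seat True [ 0.5392 -0.3939  0.0489] [ 0.12 -0.09  5.75]
48.35
```

View pics/k1.png

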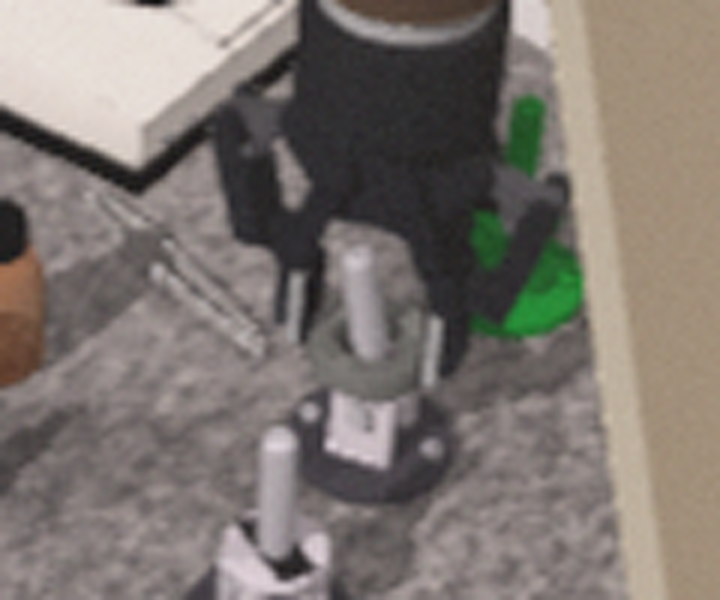

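The ring sits on the seat at the expected height (4–6 N vertical, no side force), with the lever inside it and still leaning. I'll release, retreat and check.

```bash
python3 - <<'E'
from h import *
env.set_gripper(.072)
p=env.current_tool_pos();env.move_l(p+[0,0,.10],velocity=.12)
env.move_to([.40,-.36,.22],env.current_tool_rot())
print(env.current_t(),env.current_force().round(2))
for n in("scene","top"):
    im,d=env.capture(n);cv2.imwrite(f"pics/{n}9.png",im);np.save(f"{n}9.npy",d)
    P=cloud(n,d);P0=cloud(n,np.load(f"{n}0.npy"))
    for k,(x,y,yaw) in S.items():
        u=np.array([np.cos(yaw),np.sin(yaw)])
        o=[]
        for Q in(P0,P):
            w=Q.reshape(-1,3);w=w[np.linalg.norm(w[:,:2]-[x,y],axis=1)<.045]
            T=w[(w[:,2]>.088)&(w[:,2]<.108)];o.append(T[:,:2].mean(0))
        print(n,k,"tip shift along u mm",((o[1]-o[0])@u*1e3).round(1))
    w=P.reshape(-1,3);x,y,yaw=S["C"];w=w[np.linalg.norm(w[:,:2]-[x,y],axis=1)<.035];r=w[(w[:,2]>.054)&(w[:,2]<.066)]
    print("collar top z",len(r),np.percentile(r[:,2],[10,50,90]).round(4),r[:,:2].mean(0).round(4))
a=cv2.imread("pics/scene9.png");cv2.imwrite("pics/f.png",cv2.resize(a[160:320,200:360],(600,600),interpolation=2))
E
```

```text
50.4167 [ 0.57 -0.27  0.51]
scene A tip shift along u mm 4.4
scene B tip shift along u mm 3.9
scene C tip shift along u mm 12.6
collar top z 203 [0.0555 0.0584 0.0605] [ 0.5359 -0.3911]
top A tip shift along u mm 4.3
top B tip shift along u mm 3.7
top C tip shift along u mm 11.8
collar top z 147 [0.0557 0.0588 0.0622] [ 0.5379 -0.393 ]
```

View pics/f.png

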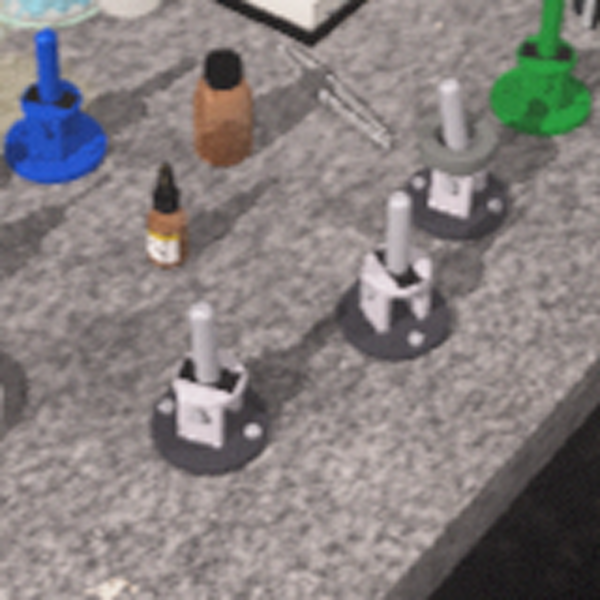

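Collar flat on C at crop (455,140); all three levers lean away (tip shifts 4.4, 3.9 and 12.6 mm); the bottles stand undisturbed.

```bash
python3 -c "
from bench import env
env.job_done();print(env.current_t())"
```

```text
the job is handed in; nothing more can be done
the job is handed in; nothing more can be done
```

The job is handed in: the worn stand is the far-right one (I called it C), and the grey collar lies flat on its seat. The robot clock read 50.4 s of the 69 s allowed at the last check.

- **Play:** I rocked each lever between open fingers. C's lever moved about 15.7 mm, against about 6.4 mm on A and 5–6 mm on B, including flex. My first pass on C and B may have stopped short because the force readings carry about 1 N of noise. I therefore pressed C again both ways and B again on the far side. All three were last pressed to the far stop at an averaged 3.3–3.5 N; the highest averaged press was 3.7 N.
- **Collar:** It went down along C's lean and touched the seat at the expected height, with 4–6 N of vertical force and almost none sideways. After I released it, both cameras put its top at about 59 mm, against 60 mm expected.
- **Final lean:** Compared with the start, the lever tips had moved away from the robot by about 4.4 mm (A), 3.9 mm (B) and 12 mm (C). The two cameras agree within 1 mm.
- **Bystanders:** Both bottles looked undisturbed in the last close-up. I did not check the dish in a final picture, but the arm never worked near it.

One reading disagreed: the gripper showed 47.7 mm on the 50 mm collar. The camera showed the collar centred and level in the grip, so I went on.

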